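# Load and lock the die plate

### The job

Push the steel die plate along the bed of the die holder, under its bridge, until it is fully home against the stop bar at the far end. Then take the upright wooden-handled punch and press the brass lock plug on the bridge fully down with it, using the punch rather than the bare gripper, and stand the punch back upright on the table beside the holder. Leave the other things on the table as they are.

Things in the scene. Friction and masses are not known exactly. Their poses are not given: they have to be found in the camera images.
- die_holder: Die holder, fixed, place and yaw vary; origin on the table, x = the way the plate is pushed (away from the open mouth, roughly away from the robot), z up. Its frame, mm: dark steel bed x -185..115, y -75..75, top z 12; grey rails leave a channel y -42..42 for x 15..90 and flare to y +-62 at x -42, as a funnel 18 high; bridge (fixed beam) x 16..74, underside z 35, top z 57.
- stop_face (a point): Middle of the face of the stop bar at the far end of the channel, at the holder's x 90, y 0, z 21 mm. The plate's nose rests on it when home; its centre is then 60 mm before this point (holder x 30). Axes as the holder's.
- plate_mid (a point): Centre of the loose steel die plate, 120 (x) x 80 (y) x 18 mm thick, about 0.5 kg. It lies on the bed before the bridge, nose (+x) to the slot, a few mm off-centre and a few degrees askew; the flared rails square it up as it is pushed. A 22 mm square hole 15 mm ahead of the centre lies under the lock plug only when home. Sliding takes 1 to 6 N; at the stop the force rises steeply.
- plate_tail (a point): Point on the plate's vertical tail end face, where to push it: 60 mm behind the plate's centre, 16 mm above the bed. The face is 76 mm wide and 32 mm high, from the bed to the top of a lip that stands along the tail (lip 12 mm thick, 14 mm above the plate). When home, this face is at the holder's x -30, 46 mm short of the bridge.
- lock_collar (a point): Fixed point on the bridge: centre of the upper rim of the steel collar round the lock plug, 45 mm ahead (+x) of the holder's origin and 67 mm above the table. Collar bore 42 mm, outside 54 mm, rim 10 mm above the bridge; the plug is centred in it. Axes as the holder's.
- lock_plug (a joint): Travel of the brass lock plug, m: 0 up, 0.014 fully down. Flat round cap, 32 mm across, its top 5.5 mm above the collar's rim at 0 and 8.5 mm below it when down. Slides straight down against about 6 N of friction (more if moved fast), stays where left. Its pin enters the plate's hole; if the plate is not home it strikes the plate after some 6 mm. Starts at 0 to 0.002.
- punch_mid (a point): Centre, 55 mm above the foot, of the loose setting punch that stands upright on the table right or left of the holder: 110 mm tall, 0.15 kg, round about its z axis (up). Flat steel foot 30 mm across and 14 high, neck 18 mm across, round wooden handle 29 to 31 mm across from 50 to 104 mm above the foot: grasp it there.
- dye_bottle: Bystander: small brown bottle with black screw cap, 39 mm across, 86 mm tall, loose; origin at the centre of its underside. It stands on the side of the holder where the punch is not (a like bottle at the back of the table is part of the room).
- nail_tin: Bystander: round open tin, 73 mm across, 24 mm high, loose, at the right beyond the holder; origin at the centre of its underside.
There are look-alikes about, which are no part of the job. There is more than one size of the part that bears punch_mid; the job needs the larger. Of the things shaped like the part that bears plate_mid, the bare steel one is meant.

How it is judged:
On the way, in this order (a step that is already met when the one before it is completed fails the run):
1. the plate lies home under the bridge while the lock plug is still up (x of plate_mid in the frame of die_holder above 0.026 m and z of plate_mid in the frame of die_holder below 0.025 m and angle between the x axis of plate_mid and the x axis of die_holder, either way round below 0.06 rad and value of joint lock_plug below 0.005 m), for 0.2 s.
2. the punch presses the lock plug fully down (value of joint lock_plug above 0.0115 m and contact force between punch and lock_plug above 1 N), for 0.05 s.
At the end, for the whole second after the job is handed in: The die plate lies home (its centre no more than 4 mm short of the stopped position, flat on the bed and square), the lock plug is down (0.0115 m or more of its 0.014), and the punch stands upright and at rest on the table top (x of plate_mid in the frame of die_holder above 0.026 m and z of plate_mid in the frame of die_holder below 0.025 m and angle between the x axis of plate_mid and the x axis of die_holder, either way round below 0.06 rad and value of joint lock_plug above 0.0115 m and angle between punch_mid's own z axis and vertical below 0.1 rad and height (world z) of punch_mid between 0.05 and 0.061 m and linear speed of each of punch, die_plate below 0.02 m/s); the robot touches nothing.
It fails at once if the bare gripper presses the lock plug (contact force between the fingers and lock_plug above 2 N).
It fails at once if the brown bottle is knocked over or shoved (distance of dye_bottle from where it was at the start of the episode above 0.025 m or angle between dye_bottle's own z axis and vertical above 0.4 rad).
It fails at once if the nail tin is knocked over or shoved (distance of nail_tin from where it was at the start of the episode above 0.025 m or angle between nail_tin's own z axis and vertical above 0.4 rad).
It also fails if it takes over 69 s, if anything falls off the work surface, if the arm or the gripper's body presses on something with over 40 N, if the wrist force passes 120 N, or if a joint passes its speed limit or range.

### The arm

A 6-joint arm with a two-finger parallel gripper is mounted at the origin on a cart in front of the work surface, level with it; the furniture and walls round the work are solid. World frame = base frame: x ahead of the robot, y to its left, z up, the work surface at z = 0. Lengths are in m, angles in rad, forces in N, time in s.
With the tool pointing down it reaches from about 0.25 to 0.8 m from the base axis. Payload 3.9 kg.
Tool frame: the origin (TCP) lies at the centre of the arm's flange, where the gripper is bolted on; the fingertips stand 173 mm ahead of it and the grasp point (between the pads) lies 155 mm ahead of it; z points along the fingers, y is the direction in which the jaws open and shut (so a half turn about z gives the same grasp; the last joint's range is limited). The gripper opens to 85 mm and grips with 20 to 120 N. Pads are 22 mm wide; open, the fingers measure 114 mm over their backs; the gripper's body (76 mm by 85 mm) begins 54 mm behind the grasp point. The pads swing forward as they close: fully open they stand 13 mm farther back than shut.
Start: joints at [1.233, 0.26, -0.138, 1.173, 0, 1.571], TCP at [0.174, 0.495, 0.405] pointing down, gripper open.
Joint ranges: [-2.78, 2.78], [-0.83, 1.72], [-1.28, 1.37], [-1.9, 2.12], [-1.57, 1.48], [-3.14, 3.14]. Speed limits (rad/s): [2.57, 2.57, 3.14, 3.14, 3.14, 3.14].

### API

Orientations are given as a unit quaternion [w, x, y, z].
In Python, from workcell import env gives the robot as it stands.
- The arm moves only by the tool drive_tool, never from a script. Its argument "targets" is one flat list of numbers, 5 for each row, row after row: the finger opening in cm, from 0 to 8.54, then the shift along the world's x, y, z in cm, then the turn about the world's z in rad. A call has 1 to 8 rows; each row is the pose to reach, as a shift and turn from the pose commanded when the call began; what a row does not reach only later rows make up. A row lasts 1/12 s, in which the tool goes at most 41.7 mm and 7.16 degrees, less where a joint would pass 70% of its speed; a pose out of reach is approached as far as the arm can. A call with a gripper value outside its range is refused whole. The fingers move at their own pace and stop on an object; "force" is the grip in N (left out, the last holds). Time passes only in rows, so rows that repeat a pose let the fingers close. It gives the time, the measured TCP pose, the force and the opening at its end, in the units of the state.
- env.state(): the state, without advancing time (a new reading comes with each control period).
- env.get_image(name): name is "scene" or "top" or "wrist"; returns a dict with "img" (400x640x3 uint8, red, green, blue), "mtx" (3x3 intrinsics, pixels), "origin" and "rotation" of the camera in the world; the wrist camera has in their place "mount" (4x4, takes a point from camera to tool coordinates, whose origin is the TCP and whose axes are the flange's). Camera axes: x right, y down, z forward; pixel columns grow to the right and rows downward; lengths in m; the calibration is good to about 2 mm. A picture is of the moment at which its call begins: read the wrist's pose just before it. There is no depth.
- env.job_done(): hands the job in, once; it reports no verdict.
Trained networks look in a picture, given as the dict that the camera call returned (one of the last four; its "shot" number tells which), for a name from the list of things; names that differ only in an ending like _2 or _b are one class to them, and where a whole thing is asked for, a point or a joint stands for the part that bears it (a point fixed in the world has none). Each returns a list of dicts, best first, with "score" (0 to 1); they miss things now and then, are a little off and sometimes report something else, mostly with a low value. They report only what shows in the picture. A call takes as long as a camera call. They do not tell look-alikes from the thing itself.
- env.boxes_of(picture, name): "bbox" ([left, top, right, bottom] in pixels, round what is visible of it).
- env.outline_of(picture, name): "region" (400x640 bool, what is visible of it) and "bbox" ([left, top, right, bottom] in pixels, round what is visible of it).
The state is a dict: "time": time; "q": joint angles; "dq": joint speeds; "joint_torque": joint torques, N m; "tcp_pos": TCP position; "orientation": TCP orientation; "ft_force": force on the tool from outside, world axes, zero at the start; "torque": the same for the moment, N m; "grip_width": finger opening in m.
Only numpy, scipy, OpenCV 4.12 (cv2) and the standard library are available. Lean on these libraries where they do the work, as an engineer would, in place of code of your own. Each camera call takes 0.05 s, during which the arm holds its last target.

## Working session

There is one attempt and no reset: what is moved stays moved. The work goes in short steps, Python scripts to look and compute and a tool call to move; the robot and the scene stay as the last step left them, time stands still between calls to the robot, and variables do not carry over. Pictures are saved under pics/ and viewed, and the job is handed in when it is done.

Besides the shell and the picture viewer there is one more tool, called after ">>>" by a JSON object that holds its "op" and its "data". drive_tool: Moves the arm, as the interface text tells. Its arguments: {"type":"object","properties":{"targets":{"type":"array"},"force":{"type":"number"}},"required":["targets"]}

```bash
ls; mkdir -p pics
cat > h.py <<'E'
import numpy as np, cv2
from workcell import env
def save(p,n): cv2.imwrite('pics/'+n+'.png',cv2.cvtColor(p['img'],cv2.COLOR_RGB2BGR))
def proj(p,P):
    R=np.array(p['rotation']);o=np.array(p['origin']);c=(np.atleast_2d(P)-o)@R
    u=c@np.array(p['mtx']).T
    return u[:,:2]/u[:,2:]
def back(p,uv,z):
    uv=np.atleast_2d(uv).astype(float)
    d=np.c_[uv,np.ones(len(uv))]@np.linalg.inv(np.array(p['mtx'])).T@np.array(p['rotation']).T
    o=np.array(p['origin']);t=(z-o[2])/d[:,2]
    return o+d*t[:,None]
E
python3 - <<'E'
from h import *
print(env.state())
for n in ['scene','top']:
    p=env.get_image(n);save(p,n+'0');print(n,np.round(p['origin'],3),np.round(p['rotation'],3).tolist(),p['mtx'])
    for t in ['die_holder','plate_mid','punch_mid','lock_plug','dye_bottle','nail_tin']:
        for b in env.boxes_of(p,t): print(n,t,np.round(b['bbox']),round(b['score'],2))
E
```

```text
pics
{'time': 0.0, 'q': array([ 1.23298738e+00,  2.60700404e-01, -1.39375535e-01,  1.17267713e+00,
        1.40498801e-05,  1.57081480e+00]), 'dq': array([-0.00161205,  0.00148868,  0.00070084, -0.00101381,  0.00102392,
        0.00013242]), 'joint_torque': array([-1.04739716e-03, -4.05673134e+01,  2.53923905e+01,  1.88536471e-02,
       -4.16638875e-05,  3.39204611e-06]), 'tcp_pos': array([0.17388315, 0.49501402, 0.40385352]), 'orientation': array([-1.71382594e-04,  1.68111544e-01,  9.85767494e-01, -9.63268364e-04]), 'ft_force': array([ 0.15693444, -0.28669194,  0.00900473]), 'torque': array([ 0.01574281, -0.00758432, -0.03996255]), 'grip_width': 0.08525199708371606}
scene [ 0.077 -0.738  0.659] [-0.454, 0.852, -0.23, 0.125] [[452.47016361   0.         319.5436594 ]
 [  0.         452.47016361 197.89078716]
 [  0.           0.           1.        ]]
scene die_holder [260. 169. 388. 237.] 0.75
scene plate_mid [323. 233. 383. 269.] 0.94
scene plate_mid [236. 246. 291. 295.] 0.79
scene plate_mid [270. 187. 332. 226.] 0.68
scene plate_mid [256. 164. 390. 236.] 0.3
scene punch_mid [302. 
[... 161 characters left out ...]
n [423. 234. 459. 263.] 0.63
top [0.402 0.017 1.117] [0.047, -0.699, 0.712, -0.04] [[433.52400517   0.         315.93651248]
 [  0.         433.52400517 206.39428669]
 [  0.           0.           1.        ]]
top die_holder [265. 138. 326. 256.] 0.68
top plate_mid [327. 266. 383. 304.] 0.87
top plate_mid [277. 196. 311. 242.] 0.79
top plate_mid [354. 183. 391. 237.] 0.76
top punch_mid [183. 184. 210. 198.] 0.51
top lock_plug [390. 130. 419. 159.] 0.73
top lock_plug [287. 154. 302. 166.] 0.65
top lock_plug [182. 181. 209. 202.] 0.65
top dye_bottle [424. 204. 443. 218.] 0.51
top nail_tin [391. 130. 420. 165.] 0.95
top nail_tin [266. 138. 325. 257.] 0.74
top nail_tin [276. 196. 312. 246.] 0.23
```

Run:
```python
import cv2
a=cv2.imread('pics/top0.png');cv2.imwrite('pics/top0c.png',cv2.resize(a[110:320,160:460],None,fx=2.6,fy=2.6,interpolation=cv2.INTER_CUBIC))
a=cv2.imread('pics/scene0.png');cv2.imwrite('pics/scene0c.png',cv2.resize(a[110:320,210:480],None,fx=2.8,fy=2.8,interpolation=cv2.INTER_CUBIC))
```

```text
(no output)
```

View pics/top0c.png

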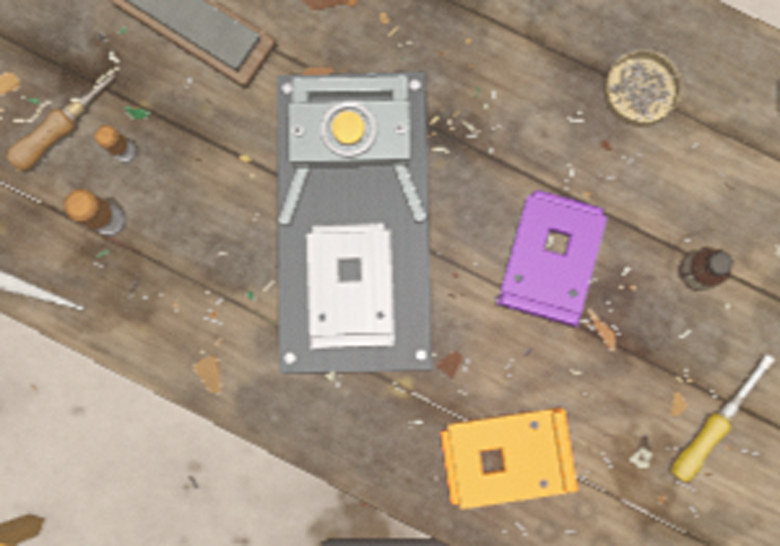

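View pics/scene0c.png

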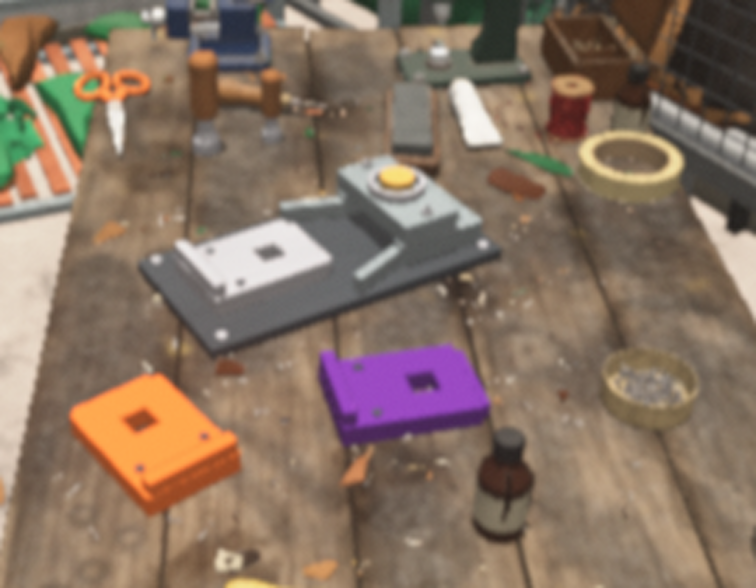

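Top view: the bare steel plate is at about (294,220). The orange plate (355,285) and the purple one (372,209) are look-alikes. The larger punch is at about (195,192) and the smaller at (205,165). I'll enlarge to confirm and pick out features.

Run:
```python
import cv2
a=cv2.imread('pics/top0.png');cv2.imwrite('pics/top0d.png',cv2.resize(a[130:260,250:340],None,fx=4.6,fy=4.6,interpolation=cv2.INTER_CUBIC)[:600])
cv2.imwrite('pics/top0p.png',cv2.resize(a[150:210,175:225],None,fx=9,fy=9,interpolation=cv2.INTER_CUBIC))
a=cv2.imread('pics/scene0.png');cv2.imwrite('pics/scene0p.png',cv2.resize(a[120:180,265:325],None,fx=9,fy=9,interpolation=cv2.INTER_CUBIC))
```

```text
(no output)
```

View pics/top0d.png

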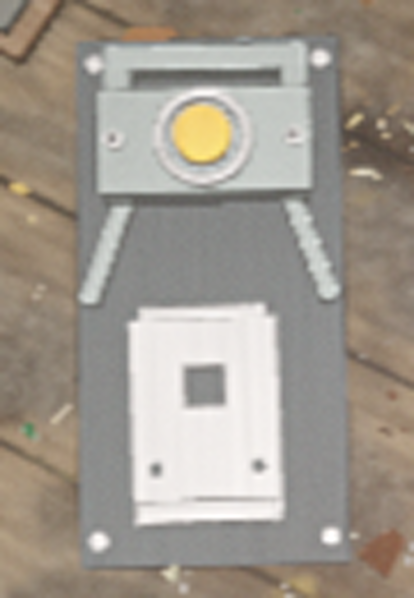

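View pics/top0p.png

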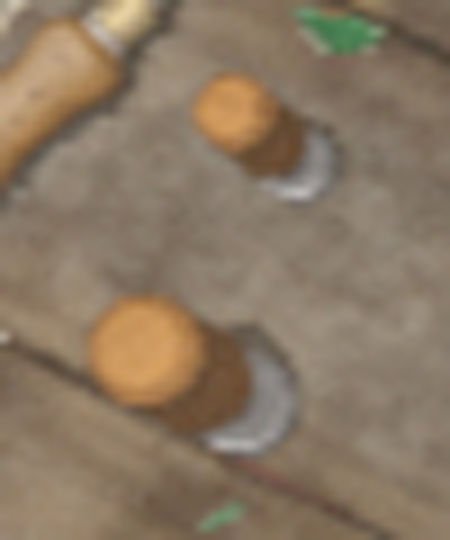

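View pics/scene0p.png

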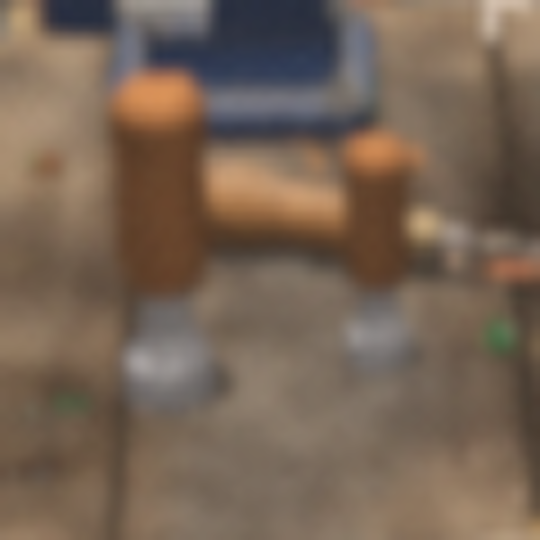

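```bash
cat > fit.py <<'E'
from h import *
from scipy.optimize import least_squares
pt=env.get_image('top');ps=env.get_image('scene')
T=lambda x,y,s=4.6,ox=250,oy=130:((x+.5)/s-.5+ox,(y+.5)/s-.5+oy)
S=lambda x,y:T(x,y,2.8,210,110)
obs=[(pt,(-185,75,12),T(80,567)),(pt,(-185,-75,12),T(349,563)),(pt,(115,75,12),T(78,38)),(pt,(115,-75,12),T(337,38)),(pt,(45,0,72),T(202,133)),
(ps,(-185,75,12),S(140,264)),(ps,(-185,-75,12),S(213,345)),(ps,(115,-75,12),S(499,247)),(ps,(45,0,72),S(396,176))]
def res(v,obs):
    c,s=np.cos(v[2]),np.sin(v[2]);r=[]
    for p,P,uv in obs:
        x,y,z=np.array(P)/1000
        r.append(proj(p,[v[0]+c*x-s*y,v[1]+s*x+c*y,z])[0]-uv)
    return np.array(r)
for o in (obs,obs[:5],obs[5:]):
    f=least_squares(lambda v:res(v,o).ravel(),[.4,.0,0],loss='soft_l1');print('holder',np.round(f.x,4))
f=least_squares(lambda v:res(v,obs).ravel(),[.4,.0,0],loss='soft_l1');print(np.round(res(f.x,obs),1).tolist())
# plate: top view: lip top z 44; plate top z 30
pl=[(pt,(-60,38,44),T(136,523)),(pt,(-60,-38,44),T(283,519)),(pt,(15,0,30),T(204,385.5)),(pt,(52,40,30),T(129,322)),(pt,(52,-40,30),T(275,317))]
g=least_squares(lambda v:res(v,pl).ravel(),[.35,.0,0],loss='soft_l1');print('plate',np.round(g.x,4),np.round(res(g.x,pl),1).tolist())
c,s=np.cos(f.x[2]),np.sin(f.x[2]);d=g.x[:2]-f.x[:2]
print('plate in holder',c*d[0]+s*d[1],-s*d[0]+c*d[1],g.x[2]-f.x[2])
P=lambda x,y:T(x,y,9,175,150)
Q=lambda x,y:T(x,y,9,265,120)
print('punch top',back(pt,[P(147,350)],.108), 'foot',back(pt,[P(247,400)],.007))
po=[(pt,(0,0,109),P(147,350)),(pt,(0,0,7),P(247,398)),(ps,(0,0,7),Q(170,375)),(ps,(0,0,77),Q(161,195))]
k=least_squares(lambda v:res([*v,0],po).ravel(),[.4,.3]);print('punch',k.x,np.round(res([*k.x,0],po),1).tolist())
E
python3 fit.py
```

```text
Traceback (most recent call last):
  File "fit.py", line 15, in <module>
    f=least_squares(lambda v:res(v,o).ravel(),[.4,.0,0],loss='soft_l1');print('holder',np.round(f.x,4))
  File "fit.py", line 15, in <lambda>
    f=least_squares(lambda v:res(v,o).ravel(),[.4,.0,0],loss='soft_l1');print('holder',np.round(f.x,4))
                             ~~~^^^^^
  File "fit.py", line 12, in res
    r.append(proj(p,[v[0]+c*x-s*y,v[1]+s*x+c*y,z])[0]-uv)
             ~~~~^^^^^^^^^^^^^^^^^^^^^^^^^^^^^^^^^
  File "h.py", line 5, in proj
    R=np.array(p['rotation']);o=np.array(p['origin']);c=(np.atleast_2d(P)-o)@R
                                                        ~~~~~~~~~~~~~~~~~~~~^~
ValueError: matmul: Input operand 1 has a mismatch in its core dimension 0, with gufunc signature (n?,k),(k,m?)->(n?,m?) (size 4 is different from 3)
```

```bash
sed -i "s/np.array(p\['rotation'\])/rot(p)/g" h.py
cat >> h.py <<'E'
from scipy.spatial.transform import Rotation as Ro
def rot(p): return Ro.from_quat(np.array(p['rotation']),scalar_first=True).as_matrix()
E
python3 fit.py
```

```text
holder [0.6074 0.0789 0.0018]
holder [ 0.6074  0.0786 -0.0016]
holder [0.6069 0.0798 0.0136]
[[-0.3, 0.4], [0.3, 0.0], [-0.6, 0.4], [0.3, -0.9], [-0.0, -0.1], [-1.2, -1.3], [-0.5, 1.8], [1.7, 0.2], [0.6, -0.5]]
plate [0.5056 0.0811 0.0246] [[0.4, 0.4], [-0.9, -0.1], [0.2, 0.0], [0.2, 0.0], [-0.0, -0.3]]
plate in holder -0.10185662663913714 0.0024480418465637104 0.022782574161510017
punch top [[0.57622537 0.32035918 0.108     ]] foot [[0.57851183 0.32158214 0.007     ]]
punch [0.57668768 0.32057281] [[-0.2, -0.3], [0.4, 0.9], [0.3, 0.2], [0.3, -1.2]]
```

>>> {"op": "drive_tool", "data": {"targets": [0, 2, -3.4, 0, 0.05, 0, 4, -6.9, 0, 0.1, 0, 5.9, -10.4, 0, 0.15, 0, 7.9, -13.9, 0, 0.2, 0, 9.8, -17.3, 0, 0.25, 0, 11.8, -20.8, 0, 0.3, 0, 13.8, -24.3, 0, 0.338, 0, 15.7, -27.7, 0, 0.338], "force": 40}}

```text
time: 1.57
tcp_pos: [0.3314, 0.2165, 0.405]
orientation: [0.0, -0.001, 1.0, 0.0]
ft_force: [0.3, 0.4, -0.7]
grip_width: -0.0004
```

>>> {"op": "drive_tool", "data": {"targets": [0, 2, -3.5, 0, 0, 0, 4, -7, 0, 0, 0, 6, -10.4, 0, 0, 0, 7.9, -13.9, 0, 0, 0, 7.9, -13.9, 0, 0, 0, 7.9, -13.9, 0, 0]}}

```text
time: 2.07
tcp_pos: [0.4107, 0.0775, 0.4047]
orientation: [0.0, 0.003, 1.0, 0.0]
ft_force: [-0.1, 1.1, -0.4]
grip_width: -0.0002
```

Run:
```python
from h import *
p=env.get_image('wrist');save(p,'w1');s=env.state();print(s['tcp_pos'],s['orientation'],s['grip_width'],s['time']);print(p['mount'])
p=env.get_image('top');save(p,'t1')
```

```text
[0.41005765 0.07865891 0.40464885] [-2.78549066e-04  1.15912494e-03  9.99999256e-01  2.59666390e-04] -2.7279266224805074e-05 2.1167
[[ 3.36802283e-04 -9.53727475e-01 -3.00672230e-01  7.76042563e-02]
 [ 9.99999943e-01  3.14271175e-04  1.23301074e-04 -5.49977369e-04]
 [-2.31030067e-05 -3.00672255e-01  9.53727526e-01  3.07628501e-02]
 [ 0.00000000e+00  0.00000000e+00  0.00000000e+00  1.00000000e+00]]
```

View pics/w1.png

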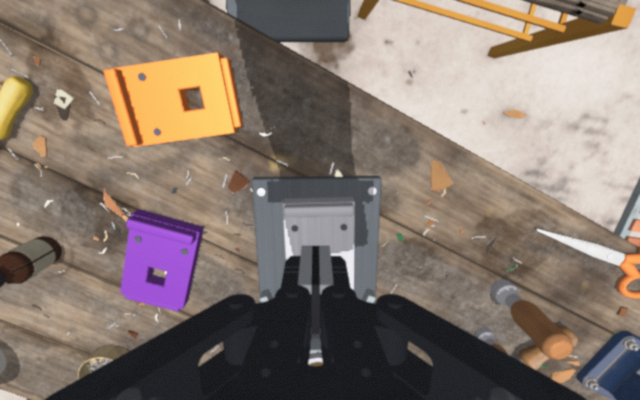

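The wrist view shows the bed's rear edge at row 178, columns 254..381, and the plate's lip at columns 285..354, row ~203. The closed fingers are lined up with the plate. I'll check this metrically.

```bash
cat >> h.py <<'E'
def wrist():
    s=env.state();p=env.get_image('wrist')
    M=np.array(p['mount']);R=Ro.from_quat(s['orientation'],scalar_first=True)
    p['origin']=s['tcp_pos']+R.apply(M[:3,3]);p['rotation']=(R*Ro.from_matrix(M[:3,:3])).as_quat(scalar_first=True)
    return p
E
python3 - <<'E'
from h import *
p=wrist();a=cv2.cvtColor(p['img'],cv2.COLOR_RGB2BGR)
cv2.imwrite('pics/w1c.png',cv2.resize(a[165:305,240:395],None,fx=4,fy=4,interpolation=cv2.INTER_CUBIC))
print(back(p,[(253.5,178),(381,178)],.012),back(p,[(285,204),(354,204)],.044))
E
```

```text
[[0.4194158  0.00851048 0.012     ]
 [0.41940851 0.15451912 0.012     ]] [[0.44024888 0.04682521 0.044     ]
 [0.4402481  0.12067807 0.044     ]]
```

View pics/w1c.png

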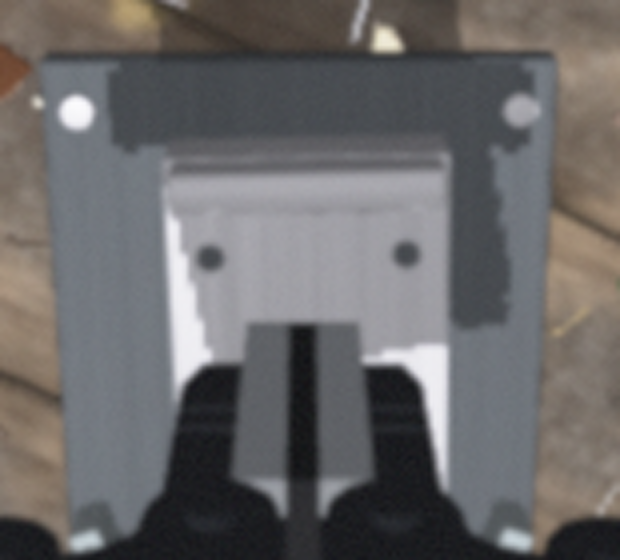

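>>> {"op": "drive_tool", "data": {"targets": [0, 0, 0.2, -3.5, 0, 0, 0, 0.2, -7, 0, 0, 0, 0.2, -10.5, 0, 0, 0, 0.2, -14, 0, 0, 0, 0.2, -17, 0, 0, 0, 0.2, -19.5, 0, 0, 0, 0.2, -20.8, 0, 0, 0, 0.2, -20.8, 0]}}

```text
time: 2.88
tcp_pos: [0.4076, 0.0826, 0.1942]
orientation: [-0.003, -0.002, 1.0, -0.0]
ft_force: [0.1, -0.2, 0.1]
grip_width: 0.0002
```

>>> {"op": "drive_tool", "data": {"targets": [0, 0.6, 0, 0, 0, 0, 1.2, 0, 0, 0, 0, 1.8, 0, 0, 0, 0, 2.4, 0, 0, 0, 0, 3, 0, 0, 0, 0, 3.6, 0, 0, 0, 0, 4.2, 0, 0, 0, 0, 4.8, 0, 0, 0]}}

```text
time: 3.55
tcp_pos: [0.4551, 0.081, 0.1967]
orientation: [-0.004, -0.0, 1.0, 0.0]
ft_force: [-9.3, 1.1, 6.8]
grip_width: -0.0001
```

Run:
```python
from h import *
s=env.state();print(s['tcp_pos'],s['ft_force'],s['torque'])
p=env.get_image('top');a=cv2.cvtColor(p['img'],cv2.COLOR_RGB2BGR)
cv2.imwrite('pics/t2.png',cv2.resize(a[130:260,240:350],None,fx=4.6,fy=4.6,interpolation=cv2.INTER_CUBIC))
```

```text
[0.45511112 0.08101333 0.1966574 ] [-9.28788107  1.10817229  6.77606596] [0.14516377 1.89585369 0.02360262]
```

View pics/t2.png

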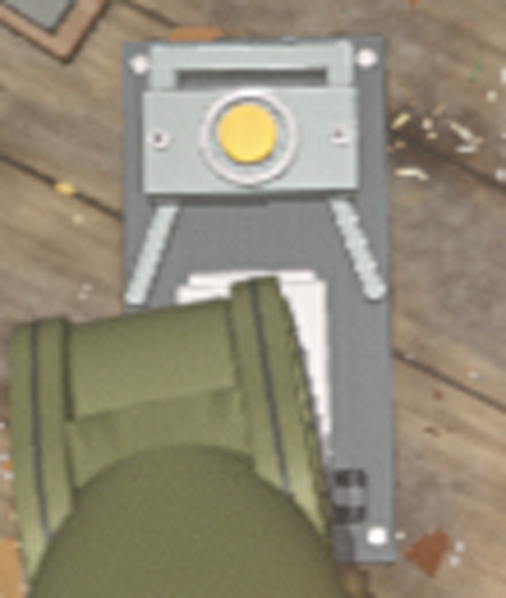

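>>> {"op": "drive_tool", "data": {"targets": [0, 0.7, 0, 0, 0, 0, 1.4, 0, 0, 0, 0, 2.1, 0, 0, 0, 0, 2.8, 0, 0, 0, 0, 3.5, 0, 0, 0, 0, 4.2, 0, 0, 0, 0, 4.9, 0, 0, 0, 0, 5.6, 0, 0, 0]}}

```text
time: 4.27
tcp_pos: [0.5145, 0.0812, 0.1966]
orientation: [-0.0, -0.0, 1.0, -0.0]
ft_force: [-4.1, 0.5, 0.3]
grip_width: 0.0
```

>>> {"op": "drive_tool", "data": {"targets": [0, 0.5, 0, 0, 0, 0, 1, 0, 0, 0, 0, 1.5, 0, 0, 0, 0, 2, 0, 0, 0, 0, 2.5, 0, 0, 0, 0, 3, 0, 0, 0, 0, 3.5, 0, 0, 0]}}

```text
time: 4.85
tcp_pos: [0.5492, 0.0813, 0.1967]
orientation: [-0.0, -0.0, 1.0, -0.0]
ft_force: [-4.6, 0.4, -0.5]
grip_width: -0.0001
```

Run:
```python
from h import *
s=env.state();print(s['tcp_pos'],s['ft_force'],s['torque'])
p=env.get_image('scene');a=cv2.cvtColor(p['img'],cv2.COLOR_RGB2BGR)
cv2.imwrite('pics/s3.png',cv2.resize(a[120:260,230:400],None,fx=4,fy=4,interpolation=cv2.INTER_CUBIC))
```

```text
[0.54921423 0.08131051 0.19668022] [-4.5587793   0.39050126 -0.48534397] [-0.02902983  0.74953178  0.03092858]
```

View pics/s3.png

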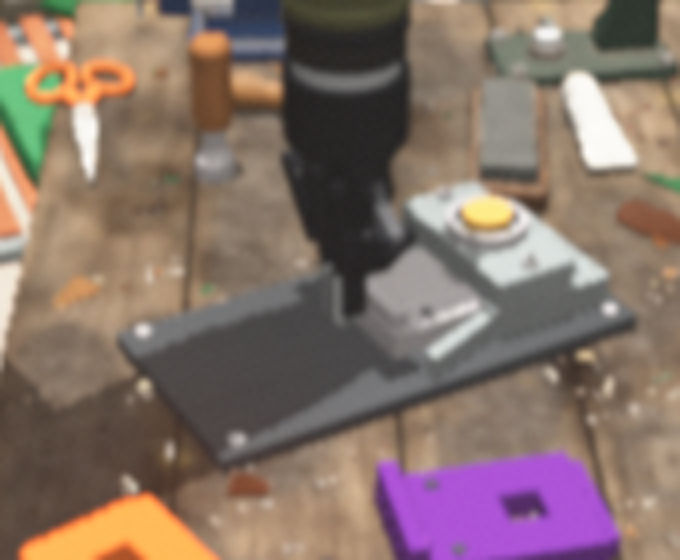

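>>> {"op": "drive_tool", "data": {"targets": [0, 0.3, 0, 0, 0, 0, 0.6, 0, 0, 0, 0, 0.9, 0, 0, 0, 0, 1.2, 0, 0, 0, 0, 1.4, 0, 0, 0]}}

```text
time: 5.32
tcp_pos: [0.5626, 0.0813, 0.1969]
orientation: [-0.001, -0.0, 1.0, -0.0]
ft_force: [-5.5, 0.6, 2.0]
grip_width: -0.0001
```

>>> {"op": "drive_tool", "data": {"targets": [0, 0.2, 0, 0, 0, 0, 0.4, 0, 0, 0]}}

```text
time: 5.48
tcp_pos: [0.566, 0.0813, 0.1969]
orientation: [-0.001, -0.0, 1.0, 0.0]
ft_force: [-7.8, 0.3, 5.5]
grip_width: 0.0003
```

>>> {"op": "drive_tool", "data": {"targets": [0, 0.15, 0, 0, 0, 0, 0.3, 0, 0, 0]}}

```text
time: 5.65
tcp_pos: [0.567, 0.0812, 0.1968]
orientation: [-0.004, -0.0, 1.0, 0.0]
ft_force: [-16.4, 0.7, 13.7]
grip_width: -0.0002
```

>>> {"op": "drive_tool", "data": {"targets": [0, 0.15, 0, 0, 0, 0, 0.15, 0, 0, 0]}}

```text
time: 5.82
tcp_pos: [0.5674, 0.0812, 0.1966]
orientation: [-0.005, -0.0, 1.0, 0.0]
ft_force: [-14.7, 0.5, 12.2]
grip_width: -0.0001
```

>>> {"op": "drive_tool", "data": {"targets": [0, 0.2, 0, 0, 0, 0, 0.3, 0, 0, 0, 0, 0.3, 0, 0, 0]}}

```text
time: 6.07
tcp_pos: [0.5682, 0.0812, 0.1963]
orientation: [-0.008, -0.0, 1.0, 0.0]
ft_force: [-19.8, 0.4, 16.8]
grip_width: -0.0001
```

Run:
```python
from h import *
p=env.get_image('scene');a=cv2.cvtColor(p['img'],cv2.COLOR_RGB2BGR)
cv2.imwrite('pics/s4.png',cv2.resize(a[150:250,290:400],None,fx=6,fy=6,interpolation=cv2.INTER_CUBIC))
```

```text
(no output)
```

View pics/s4.png

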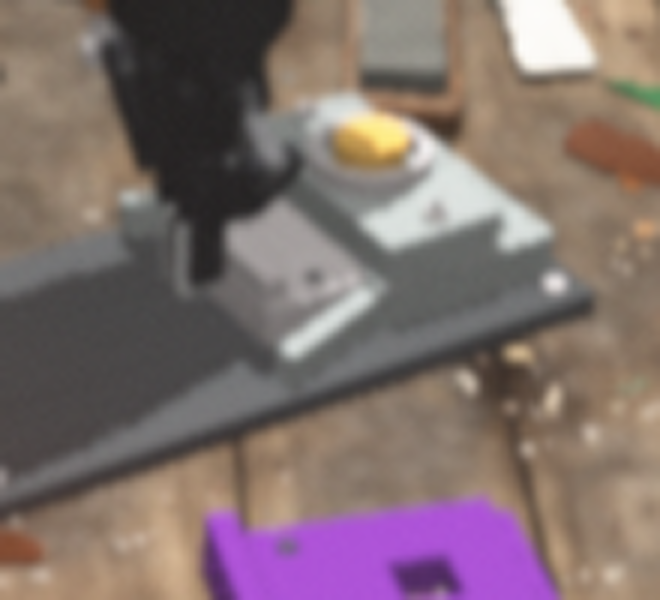

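>>> {"op": "drive_tool", "data": {"targets": [0, -2, 0, 0, 0, 0, -4, 0, 0, 0, 0, -5, 0, 3, 0, 0, -6, 0, 6.5, 0, 0, -6, 2, 10, 0, 3, -6, 5, 12.5, 0, 6, -6, 8.5, 14, 0, 8, -5, 12, 14.5, 0]}}

```text
time: 6.78
tcp_pos: [0.5257, 0.2028, 0.3468]
orientation: [0.005, 0.0, 1.0, 0.002]
ft_force: [0.6, -0.5, 0.4]
grip_width: 0.0358
```

Run:
```python
from h import *
p=env.get_image('scene');a=cv2.cvtColor(p['img'],cv2.COLOR_RGB2BGR)
cv2.imwrite('pics/s5.png',cv2.resize(a[150:250,270:400],None,fx=6,fy=6,interpolation=cv2.INTER_CUBIC))
p=env.get_image('top');a=cv2.cvtColor(p['img'],cv2.COLOR_RGB2BGR)
cv2.imwrite('pics/t5.png',cv2.resize(a[130:260,170:340],None,fx=4.6,fy=4.6,interpolation=cv2.INTER_CUBIC))
```

```text
(no output)
```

View pics/s5.png

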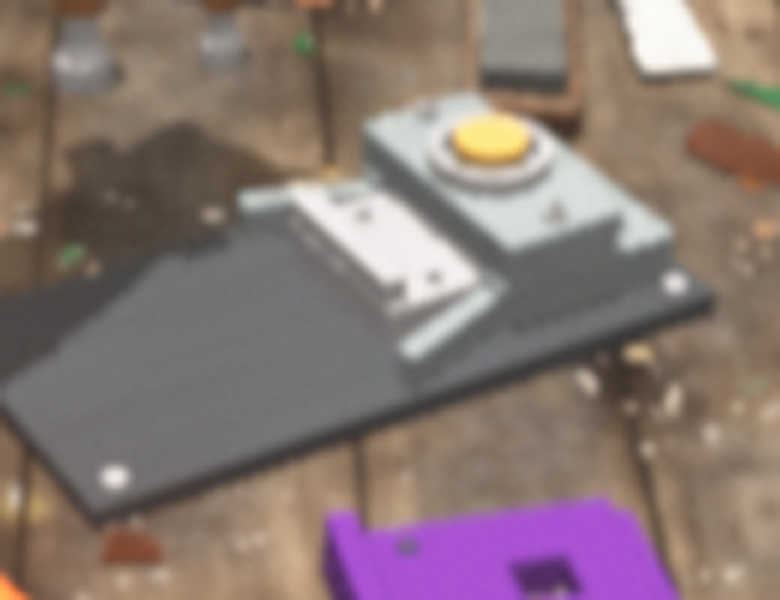

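View pics/t5.png

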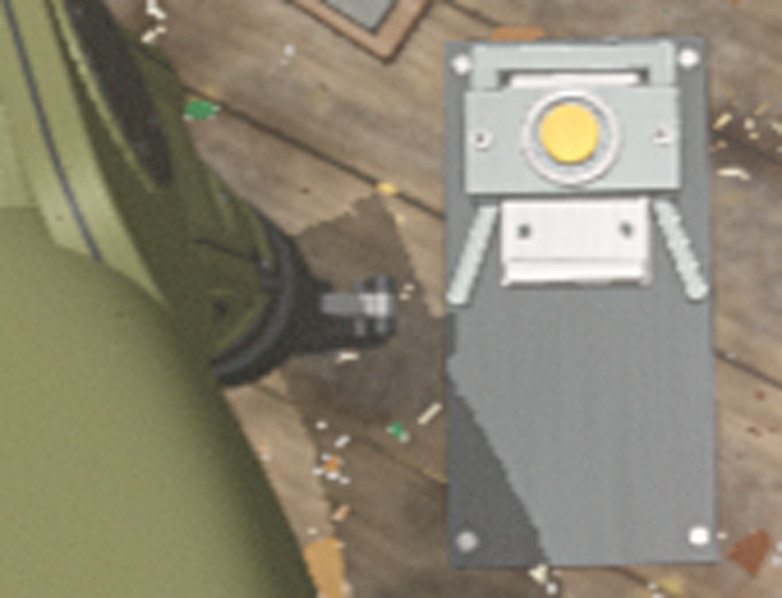

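Run:
```python
from h import *
p=env.get_image('top');T=lambda x,y:((x+.5)/4.6-.5+170,(y+.5)/4.6-.5+130)
print(back(p,[T(504,283),T(650,281)],.044)); 
print('tail expected px', (proj(p,[[.6074-.03,.0788+.038,.044],[.6074-.03,.0788-.038,.044],[.6974,.0788,.03],[.6974,.0788,.033]])-[170,130])*4.6)
```

```text
[[0.57599282 0.11747863 0.044     ]
 [0.57549098 0.03788505 0.044     ]]
tail expected px [[503.42343833 278.62545005]
 [642.7918478  275.84584603]
 [571.9591953   69.42141068]
 [571.63346409  68.00092351]]
```

Run:
```python
from h import *
p=env.get_image('top');a=cv2.cvtColor(p['img'],cv2.COLOR_RGB2BGR)
cv2.imwrite('pics/t6.png',cv2.resize(a[134:176,262:330],None,fx=11,fy=11,interpolation=cv2.INTER_CUBIC))
print((proj(p,[[.6074+x,.0788,z] for x,z in [(.074,.057),(.09,.03),(.09,.018),(.07,.03),(.09,.038)]])-[262,134])*11)
```

```text
[[349.40731025 159.13405812]
 [355.72851049 122.00772118]
 [358.80306943 135.41562124]
 [356.77264556 205.51648924]
 [353.64207998 112.90896834]]
```

View pics/t6.png

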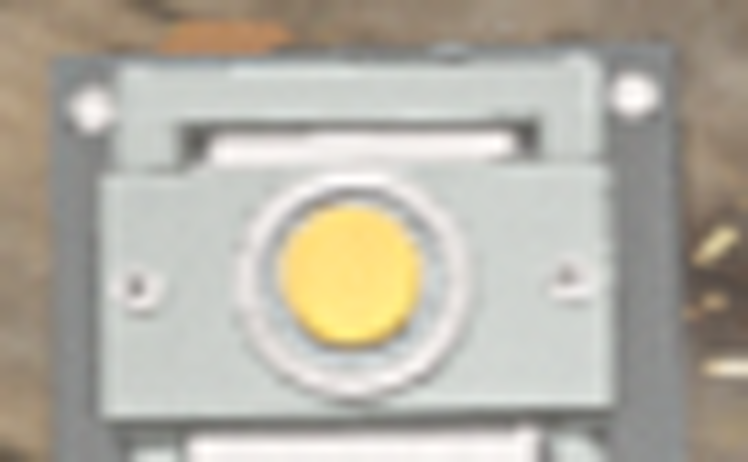

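Run:
```python
from h import *
p=env.get_image('top');a=cv2.cvtColor(p['img'],cv2.COLOR_RGB2BGR)
cv2.imwrite('pics/t7.png',cv2.resize(a[166:200,262:330],None,fx=11,fy=11,interpolation=cv2.INTER_CUBIC))
for x,z in [(.016,.057),(-.018,.044),(-.03,.044),(-.03,.012),(-.018,.03)]: print(x,z,(proj(p,[[.6074+x,.0788,z]])-[262,166])*11+5)
g=a[166:200,290].astype(int).sum(1); print(list(zip(range(166,200),g)))
```

```text
0.016 0.057 [[357.48710628  62.06932888]]
-0.018 0.044 [[362.77919213 220.02867242]]
-0.03 0.044 [[363.42364048 271.95583084]]
-0.03 0.012 [[371.61142623 293.88863534]]
-0.018 0.03 [[366.4226825  230.42130355]]
[(166, np.int64(630)), (167, np.int64(667)), (168, np.int64(707)), (169, np.int64(549)), (170, np.int64(595)), (171, np.int64(563)), (172, np.int64(356)), (173, np.int64(512)), (174, np.int64(730)), (175, np.int64(720)), (176, np.int64(714)), (177, np.int64(712)), (178, np.int64(716)), (179, np.int64(710)), (180, np.int64(717)), (181, np.int64(711)), (182, np.int64(712)), (183, np.int64(712)), (184, np.int64(718)), (185, np.int64(707)), (186, np.int64(633)), (187, np.int64(695)), (188, np.int64(729)), (189, np.int64(754)), (190, np.int64(717)), (191, np.int64(405)), (192, np.int64(340)), (193, np.int64(435)), (194, np.int64(431)), (195, np.int64(434)), (196, np.int64(429)), (197, np.int64(432)), (198, np.int64(430)), (199, np.int64(426))]
```

View pics/t7.png

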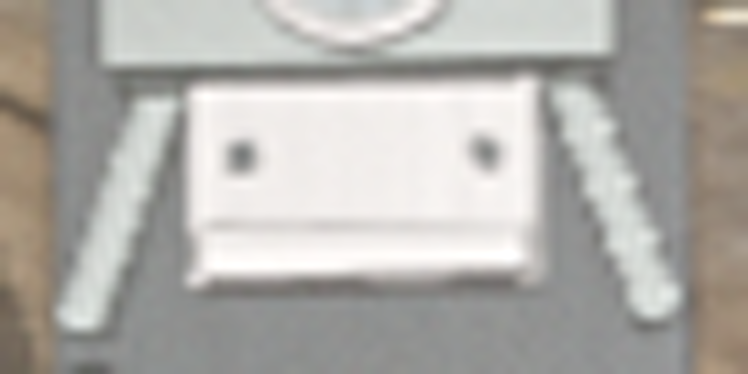

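The lip step sits at row ~226 of the crop (predicted 220–230), the lip's rear edge at ~274 (predicted 272), and the nose is at the stop bar, so the plate is home. Next, the punch.

>>> {"op": "drive_tool", "data": {"targets": [8.5, -1, 2.5, 1.5, 0, 8.5, -2, 5, 3, 0, 8.5, -2, 6, 4, 0, 8.5, -2, 6, 4, 0, 8.5, -2, 6, 4, 0]}}

```text
time: 7.45
tcp_pos: [0.5048, 0.2605, 0.3816]
orientation: [0.0, 0.0, 1.0, -0.0]
ft_force: [-0.3, 0.2, 0.2]
grip_width: 0.0847
```

Run:
```python
from h import *
s=env.state();print(s['tcp_pos'],s['orientation'],s['time'])
p=wrist();save(p,'w8')
for t in ['punch_mid']:
    for b in env.outline_of(p,t): print(t,np.round(b['bbox']),round(b['score'],2))
print(proj(p,[[.5767,.3206,.11],[.5767,.3206,0]]))
```

```text
[0.50480081 0.26053516 0.38160359] [ 4.86359694e-04  1.58246398e-04  9.99999843e-01 -2.28620761e-04] 7.45
punch_mid [349. 278. 374. 335.] 0.88
punch_mid [355. 217. 407. 292.] 0.72
[[386.87564039 282.58909186]
 [367.10062307 231.4103491 ]]
```

View pics/w8.png

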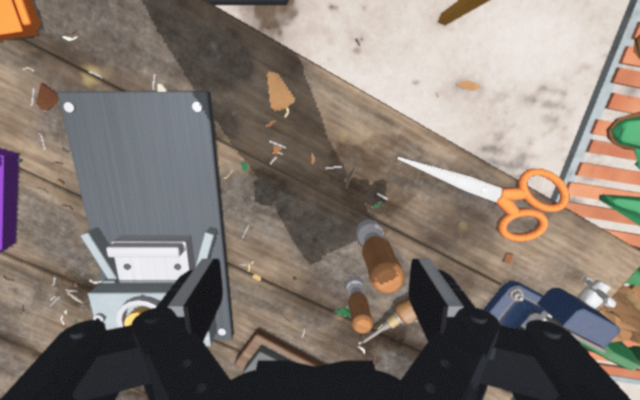

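Run:
```python
from h import *
p=wrist();a=cv2.cvtColor(p['img'],cv2.COLOR_RGB2BGR)
cv2.imwrite('pics/w8c.png',cv2.resize(a[210:310,340:420],None,fx=6,fy=6,interpolation=cv2.INTER_CUBIC))
def circ(xy,z,r=.015):
    t=np.linspace(0,2*np.pi,40);return np.c_[xy[0]+r*np.cos(t),xy[1]+r*np.sin(t),0*t+z]
b=cv2.resize(a[210:310,340:420],None,fx=6,fy=6,interpolation=cv2.INTER_CUBIC)
for xy,c in (((.5767,.3206),(0,0,255)),((.5767,.3236),(0,255,0))):
  for z,r in ((0,.015),(.014,.015),(.104,.0145)):
    u=(proj(p,circ(xy,z,r))-[340,210]+.5)*6
    cv2.polylines(b,[u.astype(int)],True,c,1)
cv2.imwrite('pics/w8d.png',b)
```

```text
(no output)
```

View pics/w8d.png

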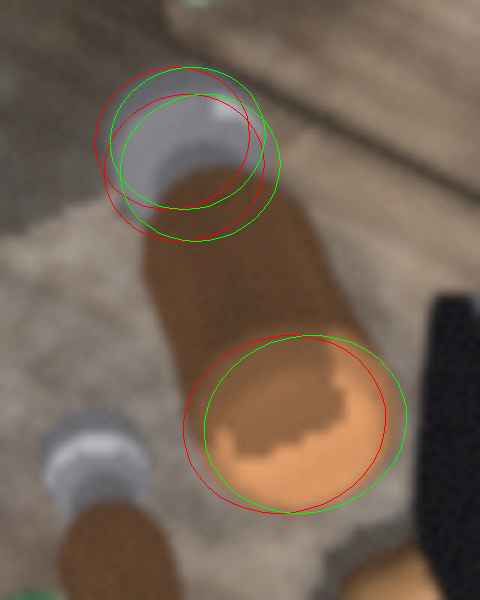

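>>> {"op": "drive_tool", "data": {"targets": [8.5, 2.4, 2, 0, 0, 8.5, 4.8, 4, 0, 0, 8.5, 7.2, 6.2, 0, 0, 8.5, 7.2, 6.2, 0, 0, 8.5, 7.2, 6.2, -3, 0, 8.5, 7.2, 6.2, -6, 0]}}

```text
time: 8.1
tcp_pos: [0.5779, 0.3229, 0.3217]
orientation: [0.002, 0.001, 1.0, 0.001]
ft_force: [0.2, 0.1, -0.9]
grip_width: 0.0851
```

>>> {"op": "drive_tool", "data": {"targets": [8.5, 0, 0, -2.5, 0, 8.5, 0, 0, -5, 0, 8.5, 0, 0, -7.5, 0, 8.5, 0, 0, -9, 0, 8.5, 0, 0, -9.2, 0, 8.5, 0, 0, -9.2, 0]}}

```text
time: 8.6
tcp_pos: [0.5758, 0.3218, 0.2279]
orientation: [-0.002, 0.001, 1.0, -0.001]
ft_force: [-0.3, 0.4, -0.4]
grip_width: 0.0852
```

Run:
```python
from h import *
p=wrist();save(p,'w9');print(env.state()['tcp_pos'],env.state()['ft_force'])
p=env.get_image('scene');a=cv2.cvtColor(p['img'],cv2.COLOR_RGB2BGR)
cv2.imwrite('pics/s9.png',cv2.resize(a[90:190,240:360],None,fx=5,fy=5,interpolation=cv2.INTER_CUBIC))
```

```text
[0.5765177  0.32243664 0.22945235] [-0.14006271  0.30068219  0.80325926]
```

View pics/w9.png

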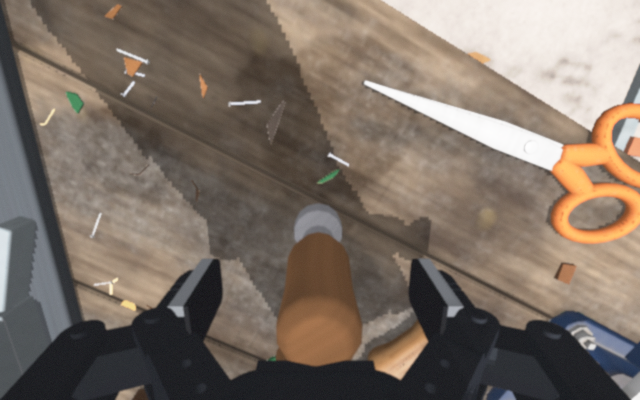

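View pics/s9.png

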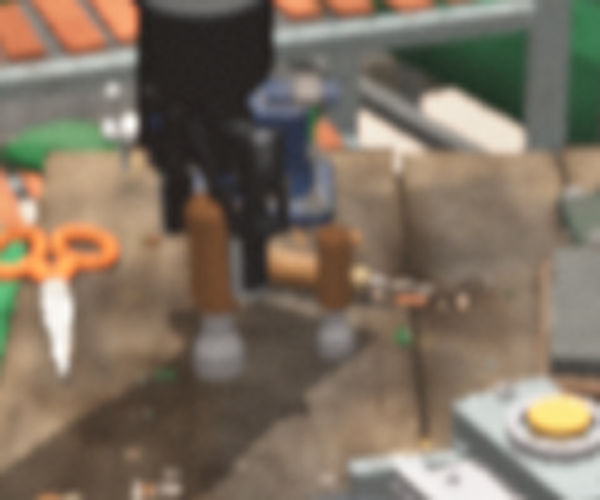

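The punch handle is centred between the jaws: columns 278–360 in the wrist view, foot at (318,222). Closing.

>>> {"op": "drive_tool", "data": {"targets": [2.5, 0, 0, 0, 0, 2.5, 0, 0, 0, 0, 2.5, 0, 0, 0, 0, 2.5, 0, 0, 0, 0, 2.5, 0, 0, 0, 0, 2.5, 0, 0, 0, 0, 2.5, 0, 0, 0, 0, 2.5, 0, 0, 0, 0], "force": 60}}

```text
time: 9.37
tcp_pos: [0.5767, 0.3233, 0.2305]
orientation: [0.001, -0.0, 1.0, 0.0]
ft_force: [-0.1, -0.4, 5.7]
grip_width: 0.0283
```

>>> {"op": "drive_tool", "data": {"targets": [2.5, 0, 0, 0.5, 0, 2.5, 0, 0, 2, 0, 2.5, 0, 0, 4, 0, 2.5, 0, 0, 6.5, 0, 2.5, 0, 0, 9, 0, 2.5, 0, 0, 11, 0, 2.5, 0, 0, 12, 0, 2.5, 0, 0, 12, 0]}}

```text
time: 10.03
tcp_pos: [0.5771, 0.3238, 0.3522]
orientation: [0.002, -0.0, 1.0, 0.001]
ft_force: [0.0, 0.4, -1.3]
grip_width: 0.0283
```

Run:
```python
from h import *
p=wrist();save(p,'w10');print(env.state()['tcp_pos'],env.state()['ft_force'])
p=env.get_image('scene');a=cv2.cvtColor(p['img'],cv2.COLOR_RGB2BGR)
cv2.imwrite('pics/s10.png',cv2.resize(a[60:200,230:370],None,fx=4.2,fy=4.2,interpolation=cv2.INTER_CUBIC))
```

```text
[0.57669695 0.32352338 0.35018522] [ 0.21373977 -0.8837815  -1.85945358]
```

View pics/w10.png

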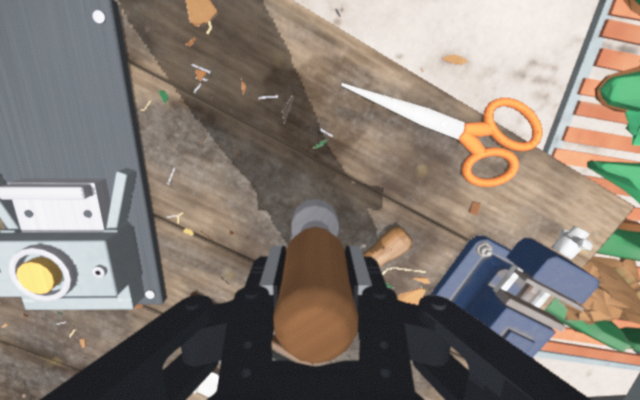

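View pics/s10.png

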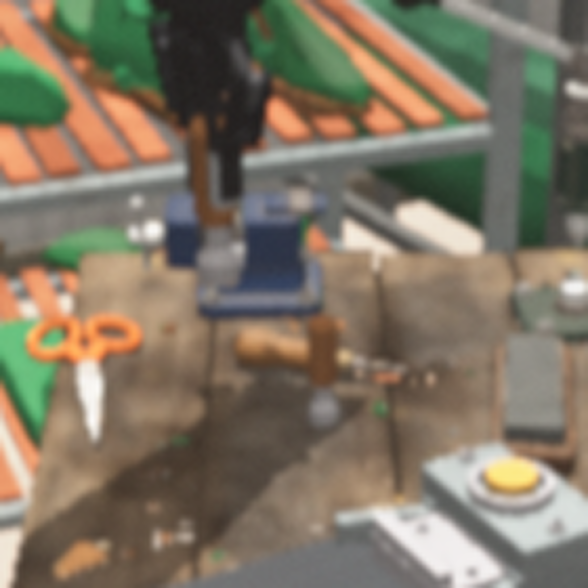

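```bash
cat > foot.py <<'E'
from h import *
p=wrist();t=env.state()['tcp_pos'];zf=t[2]-.2305
a=cv2.cvtColor(p['img'],cv2.COLOR_RGB2BGR)
print(t,'foot axis guess', back(p,[(315.5,218)],zf+.007)-t, 'plug',back(p,[(38.5,278)],.0725),'collar',back(p,[(40,273)],.067))
b=cv2.resize(a[190:290,265:365],None,fx=6,fy=6,interpolation=cv2.INTER_CUBIC)
import sys
dx,dy=float(sys.argv[1]),float(sys.argv[2])
th=np.linspace(0,2*np.pi,40)
for z in (0,.014,.05):
    r=.015 if z<.05 else .0145
    u=(proj(p,np.c_[t[0]+dx+r*np.cos(th),t[1]+dy+r*np.sin(th),0*th+zf+z])-[265,190]+.5)*6
    cv2.polylines(b,[u.astype(int)],True,(0,255,0),1)
c=cv2.resize(a[230:310,0:90],None,fx=6,fy=6,interpolation=cv2.INTER_CUBIC)
cv2.imwrite('pics/foot.png',b);cv2.imwrite('pics/plug.png',c)
E
python3 foot.py 0 0
```

```text
[0.57603136 0.32310582 0.34789834] foot axis guess [[-0.0045227  -0.00024312 -0.2235    ]] plug [[0.64617415 0.08508317 0.0725    ]] collar [[0.64452455 0.0823356  0.067     ]]
```

View pics/foot.png

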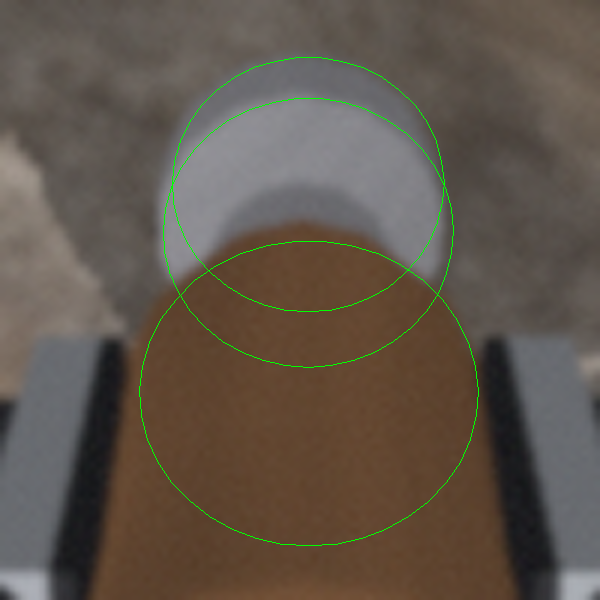

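View pics/plug.png

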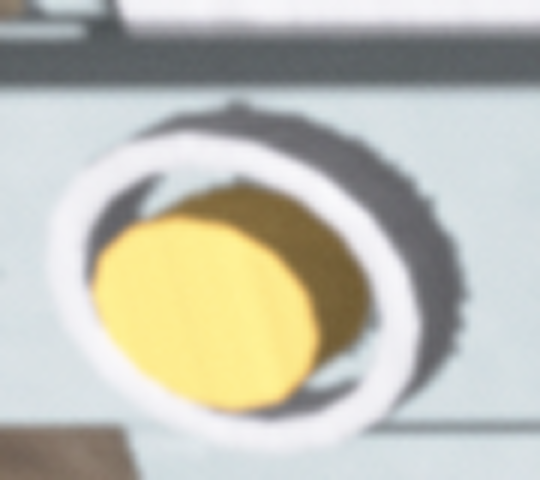

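>>> {"op": "drive_tool", "data": {"targets": [2.5, 0.4, -3.5, 0.5, 0, 2.5, 0.9, -7, 1, 0, 2.5, 1.5, -10.5, 1, 0, 2.5, 2, -14, 1, 0, 2.5, 2.6, -17.5, 1, 0, 2.5, 3, -21, 1, 0, 2.5, 3.4, -24.2, 1, 0, 2.5, 3.4, -24.2, 1, 0]}}

```text
time: 10.85
tcp_pos: [0.6103, 0.0759, 0.3574]
orientation: [-0.002, 0.003, 1.0, -0.002]
ft_force: [0.3, 0.8, -1.4]
grip_width: 0.0285
```

>>> {"op": "drive_tool", "data": {"targets": [2.5, 0, 0, 0, 0, 2.5, 0, 0, 0, 0, 2.5, 0, 0, 0, 0, 2.5, 0, 0, 0, 0]}}

```text
time: 11.18
tcp_pos: [0.6103, 0.0826, 0.3591]
orientation: [-0.001, -0.001, 1.0, 0.0]
ft_force: [0.2, 0.5, -1.0]
grip_width: 0.0285
```

Run:
```python
from h import *
p=wrist();save(p,'w11');print(env.state()['tcp_pos'],env.state()['orientation'],env.state()['ft_force'],env.state()['time'])
p=env.get_image('scene');a=cv2.cvtColor(p['img'],cv2.COLOR_RGB2BGR)
cv2.imwrite('pics/s11.png',cv2.resize(a[80:240,280:400],None,fx=3.7,fy=3.7,interpolation=cv2.INTER_CUBIC))
```

```text
[0.61028794 0.08261003 0.35930539] [-3.32843814e-04 -1.03884680e-03  9.99999403e-01  6.16578524e-05] [ 0.44103341 -0.78965284 -2.03192171] 11.2333
```

View pics/w11.png

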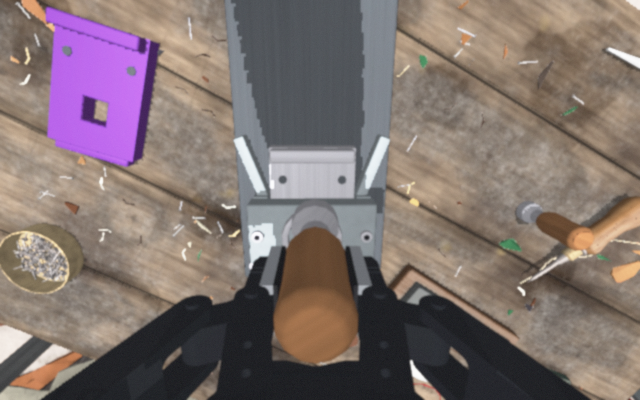

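View pics/s11.png

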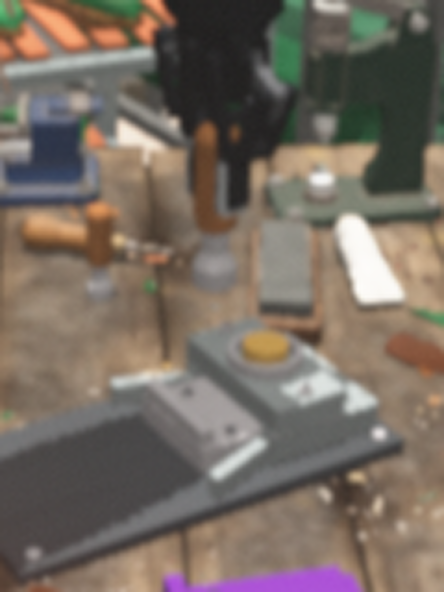

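Run:
```python
from h import *
for i in range(3):
    p=wrist();t=env.state()['tcp_pos']
    a=cv2.cvtColor(p['img'],cv2.COLOR_RGB2BGR)
    q=[cv2.cornerSubPix(cv2.cvtColor(a,cv2.COLOR_BGR2GRAY),np.array([[c]],np.float32),(1,1),(-1,-1),(3,5,.1))[0,0] for c in ((257,238),(367,238))]
    P=back(p,[(257,238),(367,237.5)],.058);print(t,P[:,:2].tolist(),P.mean(0))
cv2.imwrite('pics/w12.png',cv2.resize(a[130:290,225:405],None,fx=4,fy=3.7,interpolation=cv2.INTER_CUBIC))
```

```text
[0.61036344 0.08238667 0.35958212] [[0.6542851209275409, 0.029294741018442046], [0.6535605485529496, 0.12920735083653012]] [0.65392283 0.07925105 0.058     ]
[0.61038842 0.08221999 0.35967788] [[0.6543979807709798, 0.02910543549215279], [0.6536880197165937, 0.1290648764125656]] [0.654043   0.07908516 0.058     ]
[0.61043543 0.08205228 0.3597108 ] [[0.6545040601062407, 0.028906589793866344], [0.6538216453427107, 0.12890424907061002]] [0.65416285 0.07890542 0.058     ]
```

View pics/w12.png

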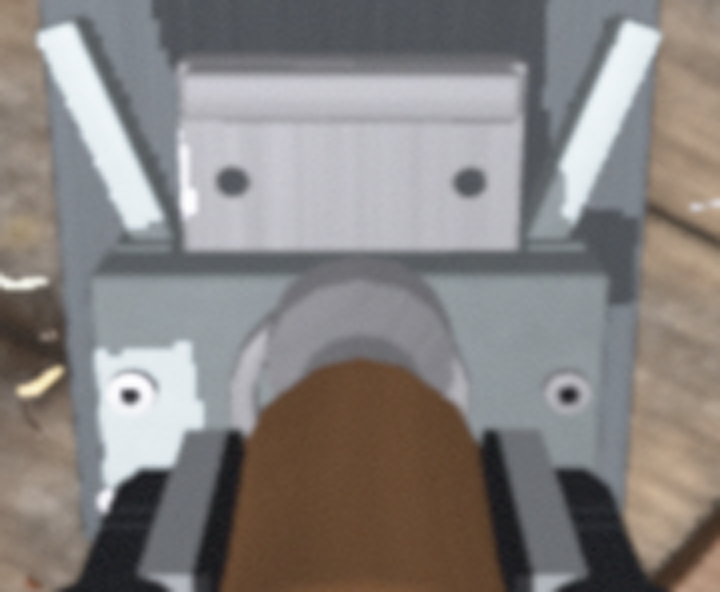

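>>> {"op": "drive_tool", "data": {"targets": [2.5, 1.5, -0.1, 0, 0, 2.5, 3, -0.1, 0, 0, 2.5, 4.3, -0.1, 0, 0, 2.5, 4.3, -0.1, -1.5, 0, 2.5, 4.3, -0.1, -3, 0, 2.5, 4.3, -0.1, -4, 0, 2.5, 4.3, -0.1, -4.4, 0, 2.5, 4.3, -0.1, -4.4, 0]}}

```text
time: 12.1
tcp_pos: [0.6528, 0.0804, 0.3143]
orientation: [-0.001, -0.0, 1.0, -0.0]
ft_force: [-0.5, 0.4, -0.5]
grip_width: 0.0284
```

>>> {"op": "drive_tool", "data": {"targets": [2.5, 0, 0, 0, 0, 2.5, 0, 0, 0, 0, 2.5, 0, 0, 0, 0, 2.5, 0, 0, 0, 0]}}

```text
time: 12.43
tcp_pos: [0.6537, 0.0803, 0.3167]
orientation: [0.001, -0.0, 1.0, 0.0]
ft_force: [0.0, 0.3, -2.5]
grip_width: 0.0282
```

Run:
```python
from h import *
p=wrist();save(p,'w13');print(env.state()['tcp_pos'],env.state()['orientation'],env.state()['ft_force'],env.state()['time'])
a=cv2.cvtColor(p['img'],cv2.COLOR_RGB2BGR)
cv2.imwrite('pics/w13c.png',cv2.resize(a[150:290,225:405],None,fx=4,fy=4,interpolation=cv2.INTER_CUBIC))
P=env.get_image('scene');a=cv2.cvtColor(P['img'],cv2.COLOR_RGB2BGR)
cv2.imwrite('pics/s13.png',cv2.resize(a[80:220,300:420],None,fx=4.2,fy=4.2,interpolation=cv2.INTER_CUBIC))
```

```text
[0.65368068 0.0803279  0.31651129] [ 6.88234894e-04 -8.73797316e-05  9.99999757e-01  6.27358892e-05] [-0.54960718 -0.54767492 -1.43330377] 12.4833
```

View pics/w13c.png

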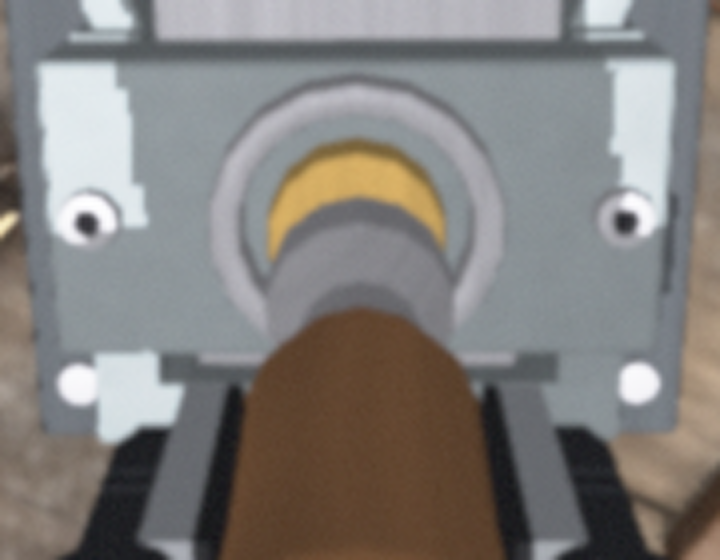

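View pics/s13.png

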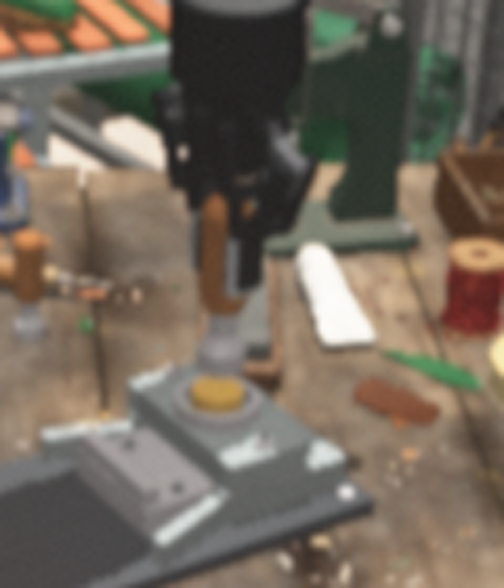

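Run:
```python
from h import *
p=wrist();t=env.state()['tcp_pos'];print(t)
a=cv2.cvtColor(p['img'],cv2.COLOR_RGB2BGR);b=cv2.resize(a[150:290,225:405],None,fx=4,fy=4,interpolation=cv2.INTER_CUBIC)
th=np.linspace(0,2*np.pi,60)
def D(x,y,z,r,c):
    u=(proj(p,np.c_[x+r*np.cos(th),y+r*np.sin(th),0*th+z])-[225,150]+.5)*4
    cv2.polylines(b,[u.astype(int)],True,c,1)
X,Y=.653,.0795
D(X,Y,.067,.027,(0,0,255));D(X,Y,.067,.021,(0,0,255));D(X,Y,.0725,.016,(0,0,255))
D(t[0],t[1]-.0005,t[2]-.2305,.015,(0,255,0));D(t[0],t[1]-.0005,t[2]-.2165,.015,(0,255,0))
cv2.imwrite('pics/w14.png',b)
```

```text
[0.65358612 0.08031523 0.31616694]
```

View pics/w14.png

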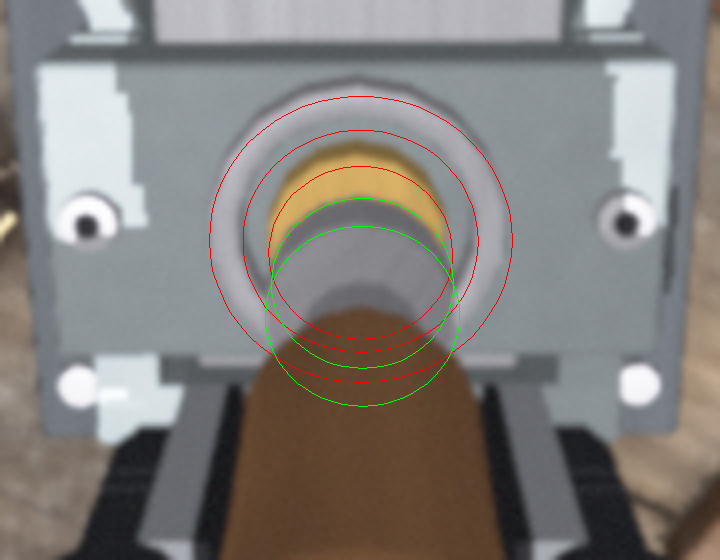

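>>> {"op": "drive_tool", "data": {"targets": [2.5, -0.3, -0.1, 0, 0, 2.5, -0.3, -0.1, 0, 0, 2.5, -0.3, -0.1, -0.4, 0, 2.5, -0.3, -0.1, -0.8, 0, 2.5, -0.3, -0.1, -1.1, 0, 2.5, -0.3, -0.1, -1.3, 0, 2.5, -0.3, -0.1, -1.5, 0], "force": 90}}

```text
time: 13.17
tcp_pos: [0.6503, 0.0793, 0.3009]
orientation: [-0.0, -0.0, 1.0, -0.0]
ft_force: [-2.6, -0.3, 5.1]
grip_width: 0.0277
```

Run:
```python
from h import *
p=wrist();print(env.state()['tcp_pos'],env.state()['orientation'],env.state()['ft_force'],env.state()['time'])
a=cv2.cvtColor(p['img'],cv2.COLOR_RGB2BGR)
cv2.imwrite('pics/w15c.png',cv2.resize(a[150:290,225:405],None,fx=4,fy=4,interpolation=cv2.INTER_CUBIC))
```

```text
[0.65026208 0.07927745 0.30071096] [-2.40425316e-04 -1.13845392e-04  9.99999964e-01 -2.91350918e-05] [-1.27468248 -1.14310559  0.83605775] 13.2167
```

View pics/w15c.png

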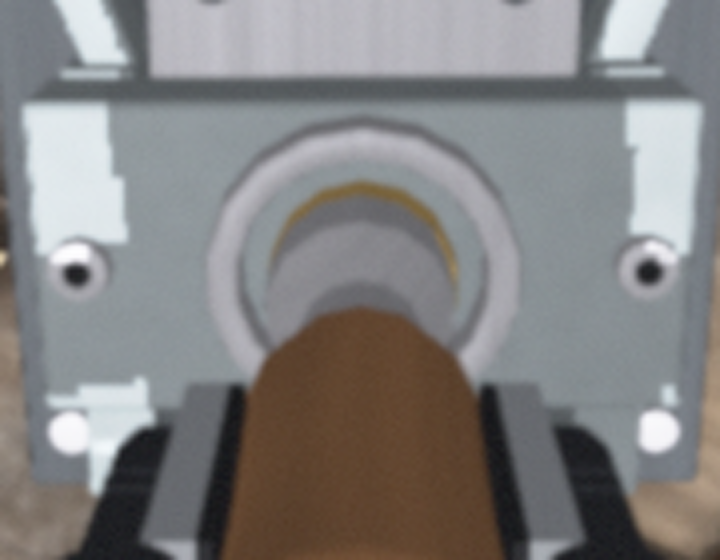

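Contact made: the foot is on the plug and centred in the collar bore, with a thin brass rim showing. Pressing down.

>>> {"op": "drive_tool", "data": {"targets": [2.5, 0, 0, -0.15, 0, 2.5, 0, 0, -0.3, 0, 2.5, 0, 0, -0.45, 0, 2.5, 0, 0, -0.6, 0, 2.5, 0, 0, -0.75, 0, 2.5, 0, 0, -0.9, 0, 2.5, 0, 0, -1, 0]}}

```text
time: 13.8
tcp_pos: [0.6504, 0.0793, 0.2904]
orientation: [-0.0, -0.0, 1.0, -0.0]
ft_force: [-2.6, -1.4, 4.8]
grip_width: 0.028
```

>>> {"op": "drive_tool", "data": {"targets": [2.5, 0, 0, -0.15, 0, 2.5, 0, 0, -0.3, 0, 2.5, 0, 0, -0.4, 0]}}

```text
time: 14.05
tcp_pos: [0.6504, 0.0793, 0.289]
orientation: [0.001, -0.0, 1.0, 0.0]
ft_force: [-7.1, -2.1, 21.7]
grip_width: 0.0277
```

>>> {"op": "drive_tool", "data": {"targets": [2.5, 0, 0, -0.15, 0, 2.5, 0, 0, -0.2, 0, 2.5, 0, 0, -0.2, 0, 2.5, 0, 0, -0.2, 0]}}

```text
time: 14.38
tcp_pos: [0.6502, 0.0793, 0.289]
orientation: [0.002, -0.0, 1.0, 0.0]
ft_force: [-10.0, -1.6, 24.7]
grip_width: 0.0283
```

>>> {"op": "drive_tool", "data": {"targets": [2.5, 0, 0, 0.5, 0, 2.5, 0, 0, 1.2, 0, 2.5, 0, 0, 2.2, 0, 2.5, 0, 0, 3.5, 0, 2.5, -1, 0, 5, 0, 2.5, -2.5, 0, 6, 0, 2.5, -4, 0, 7, 0, 2.5, -4, 0, 7, 0]}}

```text
time: 15.05
tcp_pos: [0.6093, 0.0794, 0.3567]
orientation: [0.0, -0.0, 1.0, 0.0]
ft_force: [-1.5, 0.7, -2.2]
grip_width: 0.0278
```

>>> {"op": "drive_tool", "data": {"targets": [2.5, -1, 3, 0, 0, 2.5, -2, 6, 0, 0, 2.5, -3, 9, 0, 0, 2.5, -3.5, 12, 0, 0, 2.5, -3.5, 15, 0, 0, 2.5, -3.5, 17, 0, 0, 2.5, -3.5, 17, 0, 0, 2.5, -3.5, 17, 0, 0]}}

```text
time: 15.72
tcp_pos: [0.5759, 0.2507, 0.3537]
orientation: [-0.0, -0.001, 1.0, -0.0]
ft_force: [-0.2, -1.3, -2.1]
grip_width: 0.0278
```

Run:
```python
from h import *
p=wrist();save(p,'w16');print(env.state()['tcp_pos'],env.state()['orientation'],env.state()['ft_force'],env.state()['time'])
P=env.get_image('scene');a=cv2.cvtColor(P['img'],cv2.COLOR_RGB2BGR)
cv2.imwrite('pics/s16.png',cv2.resize(a[80:250,270:400],None,fx=3.5,fy=3.5,interpolation=cv2.INTER_CUBIC))
cv2.imwrite('pics/s16b.png',cv2.resize(a[150:220,310:390],None,fx=8,fy=8,interpolation=cv2.INTER_CUBIC))
```

```text
[0.57587265 0.24964153 0.3538601 ] [-2.31956309e-04 -4.81577924e-04  9.99999754e-01 -4.54476855e-04] [-0.44979505 -1.24864065 -1.38279727] 15.7667
```

View pics/s16b.png

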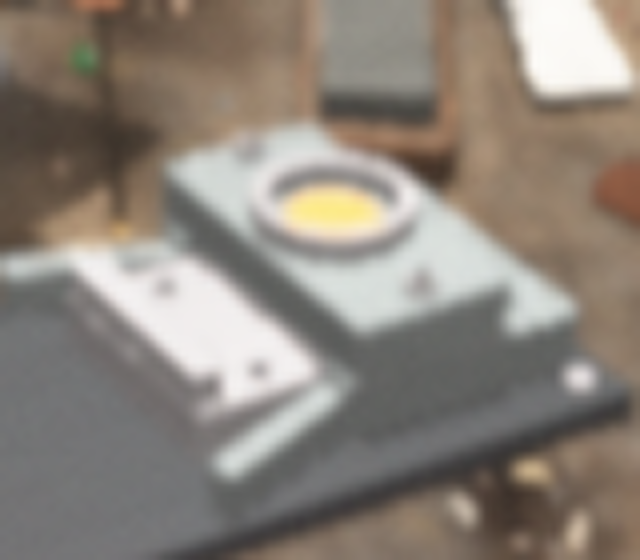

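View pics/s16.png

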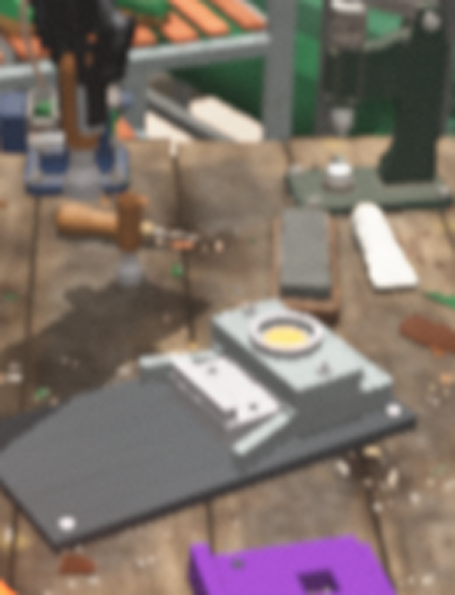

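View pics/w16.png

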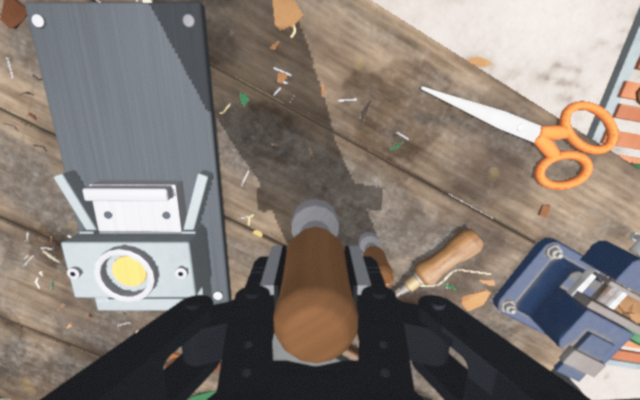

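The plug cap now sits well below the collar rim, centred at (333,207) in the crop. I'll put the punch back at its original spot, which is clear.

>>> {"op": "drive_tool", "data": {"targets": [2.5, 0, 2.5, 0, 0, 2.5, 0, 5, -2, 0, 2.5, 0, 7.3, -4.5, 0, 2.5, 0, 7.3, -7, 0, 2.5, 0, 7.3, -9.5, 0, 2.5, 0, 7.3, -11, 0, 2.5, 0, 7.3, -11.5, 0, 2.5, 0, 7.3, -11.5, 0]}}

```text
time: 16.48
tcp_pos: [0.5752, 0.3208, 0.2379]
orientation: [-0.002, 0.001, 1.0, -0.001]
ft_force: [0.1, -0.2, -1.1]
grip_width: 0.0279
```

>>> {"op": "drive_tool", "data": {"targets": [2.5, 0, 0, 0, 0, 2.5, 0, 0, 0, 0, 2.5, 0, 0, -0.2, 0, 2.5, 0, 0, -0.4, 0]}}

```text
time: 16.82
tcp_pos: [0.5762, 0.3225, 0.2372]
orientation: [0.001, 0.0, 1.0, 0.001]
ft_force: [-0.4, -0.7, -1.3]
grip_width: 0.0277
```

>>> {"op": "drive_tool", "data": {"targets": [2.5, 0, 0, -0.2, 0, 2.5, 0, 0, -0.35, 0, 2.5, 0, 0, -0.35, 0]}}

```text
time: 17.07
tcp_pos: [0.5753, 0.3223, 0.2319]
orientation: [-0.0, -0.0, 1.0, -0.0]
ft_force: [-1.0, 0.0, -1.0]
grip_width: 0.0273
```

>>> {"op": "drive_tool", "data": {"targets": [2.5, 0, 0, -0.1, 0, 2.5, 0, 0, -0.2, 0, 2.5, 0, 0, -0.2, 0]}}

```text
time: 17.32
tcp_pos: [0.5755, 0.3224, 0.2307]
orientation: [0.0, -0.0, 1.0, 0.0]
ft_force: [-1.3, -0.2, 1.7]
grip_width: 0.0279
```

>>> {"op": "drive_tool", "data": {"targets": [2.5, 0, 0, -0.1, 0, 2.5, 0, 0, -0.1, 0]}}

```text
time: 17.48
tcp_pos: [0.5755, 0.3223, 0.2306]
orientation: [0.0, -0.0, 1.0, 0.0]
ft_force: [-1.8, -2.0, 6.9]
grip_width: 0.0277
```

>>> {"op": "drive_tool", "data": {"targets": [3.2, 0, 0, 0, 0, 3.8, 0, 0, 0, 0, 4.6, 0, 0, 0, 0, 6, 0, 0, 0, 0, 8, 0, 0, 0, 0, 8.5, 0, 0, 0, 0, 8.5, 0, 0, 0, 0, 8.5, 0, 0, 0, 0]}}

```text
time: 18.15
tcp_pos: [0.5755, 0.3223, 0.2291]
orientation: [-0.0, -0.0, 1.0, -0.0]
ft_force: [-0.2, -0.6, 0.5]
grip_width: 0.0849
```

Run:
```python
from h import *
p=wrist();save(p,'w17');print(env.state()['tcp_pos'],env.state()['ft_force'],env.state()['grip_width'])
```

```text
[0.57549316 0.32233226 0.22915712] [-0.26286843  0.40137508  0.32477528] 0.08503835539539295
```

View pics/w17.png

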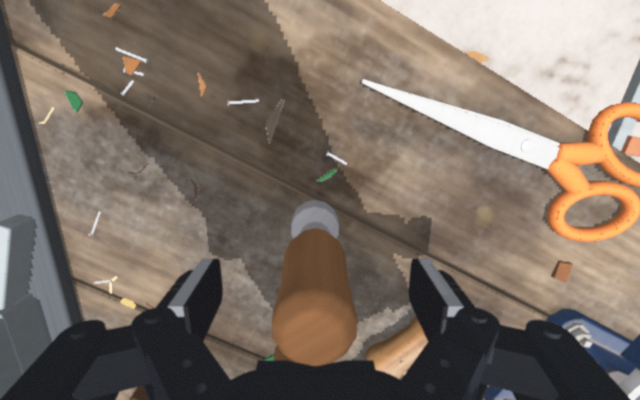

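Jaws are open and the punch stands free. Retreating upward.

>>> {"op": "drive_tool", "data": {"targets": [8.5, 0, 0, 1.5, 0, 8.5, 0, 0, 4, 0, 8.5, 0, 0, 7.5, 0, 8.5, 0, 0, 11, 0, 8.5, 0, 0, 14.5, 0, 8.5, -3.5, 0, 16, 0, 8.5, -7, 0, 17, 0, 8.5, -10, 1, 17, 0]}}

```text
time: 18.87
tcp_pos: [0.4748, 0.3315, 0.4024]
orientation: [0.002, 0.001, 1.0, 0.001]
ft_force: [-1.5, 1.2, -0.2]
grip_width: 0.0851
```

>>> {"op": "drive_tool", "data": {"targets": [8.5, -3.5, 0, 0, 0, 8.5, -7, 1, 0, 0, 8.5, -10, 2, 0, 0, 8.5, -13, 3, 0, 0, 8.5, -13, 3, 0, 0, 8.5, -13, 3, 0, 0]}}

```text
time: 19.37
tcp_pos: [0.3442, 0.3626, 0.3996]
orientation: [0.0, -0.002, 1.0, 0.0]
ft_force: [0.0, -0.1, 0.4]
grip_width: 0.085
```

Run:
```python
from h import *
print(env.state()['tcp_pos'],env.state()['time'])
p=env.get_image('top');a=cv2.cvtColor(p['img'],cv2.COLOR_RGB2BGR)
cv2.imwrite('pics/t18.png',cv2.resize(a[110:320,160:460],None,fx=2.6,fy=2.6,interpolation=cv2.INTER_CUBIC))
p=env.get_image('scene');a=cv2.cvtColor(p['img'],cv2.COLOR_RGB2BGR)
cv2.imwrite('pics/s18.png',cv2.resize(a[110:320,250:480],None,fx=2.8,fy=2.8,interpolation=cv2.INTER_CUBIC))
```

```text
[0.34415674 0.36262326 0.39960985] 19.3667
```

View pics/t18.png

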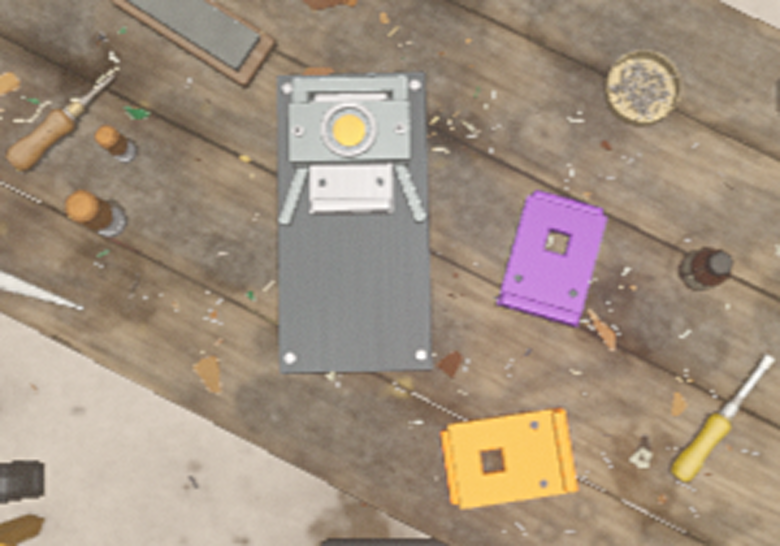

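View pics/s18.png

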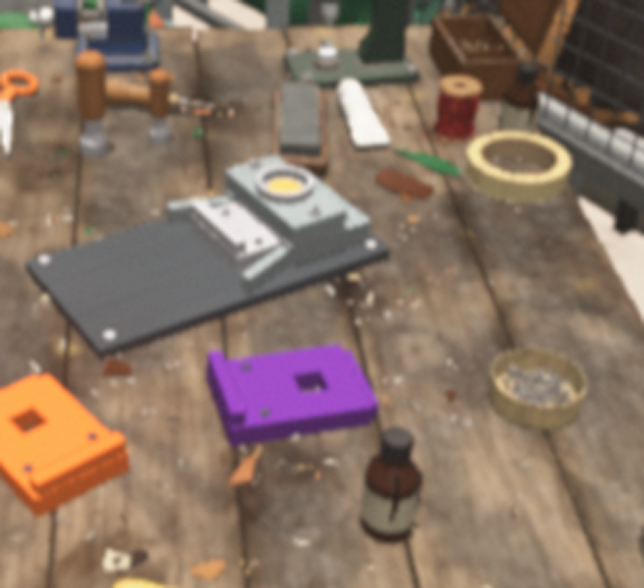

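The punch stands upright (top ~(82,207), foot ~(110,217) in the crop). The plug is sunk, the plate is home, and the bottle and tin haven't moved. The foot bottomed at 0.2890 − 0.2306 = 58.4 mm, against 58.5 mm for fully down.

```bash
python3 -c "
from workcell import env
print(env.job_done())"
```

```text
the job is handed in; nothing more can be done
None
```

I pushed the bare steel plate home, pressed the lock plug fully down with the larger punch, stood the punch back upright, and handed the job in at about 19.4 s. The hand-in reports no verdict, so what follows rests on my own checks.

- **Plate:** I pushed it with closed fingers until the force rose to about 20 N at the stop. In the top view it looks square. The lip and rear edge fall close to the rows predicted for home, with the nose at the stop bar.
- **Plug:** The punch bottomed out at about 25 N with its foot at 58.4 mm, against 58.5 mm expected for fully down. The cap shows well below the collar rim.
- **Punch:** It is back at its original spot, upright and clear of the gripper. The bottle, tin and look-alike parts appear unmoved in the last pictures.

**Disagreements between measurements:**
- My first estimate of the plate's tail edge put it 1.7 mm short of home, within the 4 mm allowed and about the calibration error. I did not push again.
- The top and wrist cameras differed by 2–3 mm on where the plug was. I used the close wrist view, and the punch went into the collar centred.

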